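# Ease the spring pusher onto a glass tube and wedge it fast

## Robot

A 6-joint arm with a two-finger parallel gripper is mounted at the origin on the work surface. World frame = base frame: x ahead of the robot, y to its left, z up, the work surface at z = 0. Lengths are in m, angles in rad, forces in N, time in s.
With the tool pointing down it reaches from about 0.25 to 0.775 m from the base axis. Payload 4 kg.
Tool frame: the origin (TCP) lies on the centre line of the jaws, within the pads' length; the fingertips stand 17 mm ahead of it and the grasp point (between the pads) lies 2 mm behind it; z points along the fingers, y is the line along which they close (so a half turn about z gives the same grasp; the last joint's range is limited). The gripper opens to 94 mm and grips with 3 to 60 N. Pads are 16 mm wide; open, the fingers measure 119 mm over their backs; the gripper's body (75 mm by 177 mm) begins 78 mm behind the grasp point.
Start: joints at [-1.237, 0.087, 1.371, -0, 1.684, -0.103], TCP at [0.233, -0.498, 0.223] pointing down, gripper open.
Joint ranges: [-3.1, 3.1], [-0.76, 2.03], [0.27, 2.55], [-1.08, 4.22], [0.17, 2.65], [-2.57, 2.57]. Speed limits (rad/s): [2.79, 2.79, 3.14, 3.14, 3.14, 3.14].

## Interface

Orientations are given as [roll, pitch, yaw] about the fixed x, y, z axes, in that order (R = Rz(yaw) Ry(pitch) Rx(roll)).
In Python, from bench import robot gives the robot as it stands.
- The arm moves only by the tool servo_tool, never from a script. Its argument "plan" is a list of rows, each a list of 7 numbers: the shift along the tool's x, y, z normalised to -1 to 1, where 1 is 0.1 m, then the turn, a rotation vector about the tool's x, y, z normalised to -1 to 1, where 1 is pi/2 rad, then the finger opening in mm, from 0 to 94. In form: [[x, y, z, ax, ay, az, gripper], ...]. A call has 1 to 12 rows; each row is the pose to reach, as a shift and turn from the pose commanded when the call began, along the tool's axes at that moment; what a row does not reach only later rows make up. A row lasts 1/12 s, in which the tool goes at most 41.7 mm and 7.16 degrees, less where a joint would pass 70% of its speed; a pose out of reach is approached as far as the arm can. A call with a number of a shift or a turn outside -1 to 1 is refused whole. A call with a gripper value outside its range is refused whole. The fingers move at their own pace and stop on an object; the grip force is fixed at half the most. Time passes only in rows, so rows that repeat a pose let the fingers close. It gives the time, the measured TCP pose, the force, the opening and the grip force at its end, in the units of the state.
- robot.get_obs(): the state, without advancing time (a new reading comes with each control period).
- robot.snapshot(name): name is "scene" or "top" or "wrist"; returns the picture (400x640x3 uint8, red, green, blue); there is no depth.
- robot.camera_params(name): a dict with "camera_matrix" (3x3 intrinsics, pixels), "rvec" (rotation vector, rad) and "tvec" (3), from world to camera coordinates, as OpenCV has them; the wrist camera has in their place "tool_from_camera" (4x4, takes a point from camera to tool coordinates, whose origin is the TCP and whose axes are the flange's). Camera axes: x right, y down, z forward; pixel columns grow to the right and rows downward; lengths in m; the calibration is good to about 2 mm. A picture is of the moment at which its call begins: read the wrist's pose just before it. camera_params takes no time and is no camera call.
- robot.close_job(): hands the job in; it is judged then, once.
Trained networks look in the newest picture that a camera, given by its name, has taken for a name from the list of things; names that differ only in an ending like _2 or _b are one class to them, and where a whole thing is asked for, a point or a joint stands for the part that bears it (a point fixed in the world has none). Each returns a list of dicts, best first, with "conf" (0 to 1); they miss things now and then, are a little off and sometimes report something else, mostly with a low value. They report only what shows in the picture. A call takes as long as a camera call.
- robot.find_in(thing, camera): "extent" ([centre column, centre row, width, height] in pixels, round what is visible of it).
The state is a dict: "time": time; "joint_positions": joint angles; "qvel": joint speeds; "joint_torque": joint torques, N m; "tool_pos": TCP position; "ee_rot": TCP orientation; "wrist_force": force on the tool from outside, world axes, zero at the start; "wrist_torque": the same for the moment, N m; "width": finger opening in m; "finger_force": force on a finger pad.
Only numpy, scipy, OpenCV 4.12 (cv2) and the standard library are available. Lean on these libraries where they do the work, as an engineer would, in place of code of your own. Each camera call takes 0.05 s, during which the arm holds its last target. There are 200 camera calls.

## Task

Clamp the amber glass tube in the holding jig: draw the spring-loaded pusher bar back a little so that its brass catch swings clear, then let the bar come forward slowly under control (never snapping) until it nips the tube gently against the stop, and let go of its handle. Then slide the yellow thumb wedge along its ramp until it jams firmly against the bar, so that it stays tight when you let go. Do not crush the glass, and leave the rods, the pick and the jar beside the jig where they are.

Things in the scene. Friction and masses are not known exactly. Their poses are not given: they have to be found in the camera images.
- jig: Holding jig, an aluminium base plate 520 x 130 x 12 mm fixed on the bench. Origin on the bench; its x axis is the line along which the pusher bar slides: -x is forward (to tube and stop), +x is back; z is up. The plate runs from x = -245 to +275 mm. The centre line of tube and bar is at y = 0, 50 mm above the bench. All the jig's parts turn with it.
- stop: Grey end stop with cork face, 30 x 70 x 70 mm, fixed on the base plate; origin at the foot of its cork face (12 mm above the bench), axes as the jig's. The tube must end with its end against this face.
- tube: Loose amber glass tube, 40 mm diameter, 150 mm long, 0.15 kg, lying along the jig in two wooden V cradles, with its near end at first 2 to 12 mm away from the stop; the bar pushes it there. Origin at the centre of its stop-side end, x axis along the tube towards the pusher. The glass stands a squeeze of up to 35 N; the pusher's spring alone is enough to nip it.
- push_head: Black rubber head (15 x 36 x 36 mm) on the front end of the pusher bar, carried by it; its front face touches the tube. The origin is not a useful point; see head_face.
- head_face (a point): Centre of the front face of the rubber head.
- pusher (a joint): Travel of the pusher bar in m along the jig's x, growing as it is drawn back (end at 0.078). Steel bar 24 x 24 x 250 mm; a spring drives it forward with 7 to 11 N. Starts at about 0.065, held by the catch; there the head's face is at jig x = +15 mm. Let go when free it snaps forward at about 0.3 m/s; it must stay below 0.25 m/s.
- pusher_grip (a point): Grip point of the orange handle on the bar: an upright block 18 mm along the jig's x, 28 mm across, its top 22 mm above this point and its foot 38 mm below it (the bar's top is 46 mm below the point). Free on all sides: pinch from above. Moves with the bar.
- catch (a joint): Angle of the brass catch in rad: 0 = engaged, a strut that the bar's side lug leans on; 0.6 = swung clear. It is held only by the bar's load: as soon as the bar is drawn back 2 mm or more it swings clear by its own light spring and stays clear. Draw back 5 to 10 mm to be sure.
- catch_tip (a point): Top of the catch's tip (brass, 40 mm strut pivoting about a vertical post, at the bar's side, +y of the jig).
- wedge (a joint): Travel of the wedge along its ramp in m, 0 to 0.055; grows as it goes forward (to the jig's -x, closing on the bar towards +y at 8 degrees). Starts at 0 to 0.006; 2.5 N of drag. It meets the bar somewhere from 0.012 to 0.032 (feel for it), then resists about 2 N more per mm. A push of about 15 N in all jams it so that it holds by itself (clamping with over 10 N); over 25 N is too much for the glass.
- thumb_wedge: Yellow thumb wedge, 70 mm long, 8 to 18 mm thick, with an upright thumb tab at its thick end; it slides along a blue ramp at the bar's side (-y of the jig). The origin is not a useful point; see wedge_tab.
- wedge_tab (a point): Point in the thumb tab's centre, at gripping height: the tab is 14 mm along the jig's x, 32 mm across (jig's y), its top 14 mm above this point and its foot 28 mm below; the bar's top is 30 mm below the point. Pinch it along the jig's x, or push it forward on its back (+x) face. Axes not needed.
- rods: Bystander: bundle of coloured glass rods, 180 x 36 x 18 mm, on the bench beside the jig (-y side). Origin at its underside.
- pick: Bystander: pick with wooden handle, 170 mm, on the bench at the jig's +y side. Origin at its underside.
- frit: Bystander: green jar of frit, 60 mm diameter, 85 mm tall, on the bench at the jig's -y side. Origin at its underside.

How it is judged:
On the way, in this order (a step that is already met when the one before it is completed fails the run):
1. the catch is clear and the pusher nips the tube against the stop (contact force between push_head and tube above 2 N and contact force between tube and stop above 1 N and value of joint catch above 0.3 rad), for 0.2 s.
2. the wedge is jammed against the bar, clamping it with more than 10 N (contact force between push_head and tube above 2 N and contact force between tube and stop above 1 N and contact force between thumb_wedge and anything else above 10 N), for 0.2 s.
At the end, for the whole second after the job is handed in: The tube is nipped between the pusher's head (more than 2 N) and the stop (more than 1 N), the catch is clear, the wedge clamps the bar by itself with more than 10 N, and bar and tube are at rest (all of step 2 and value of joint catch above 0.3 rad and velocity of joint pusher between -0.01 and 0.01 m/s and linear speed of tube below 0.02 m/s); the robot touches nothing.
It fails at once if the pusher bar snaps forward (faster than 0.25 m/s) (velocity of joint pusher below -0.25 m/s).
It fails at once if the glass is squeezed with more than 35 N (contact force between push_head and tube above 35 N or contact force between tube and stop above 35 N).
It fails at once if a bystander near the jig is moved more than 20 mm (distance of any of rods, pick, frit from where it was at the start of the episode above 0.02 m).
It also fails if it takes over 64 s, if anything falls off the work surface, if the arm or the gripper's body presses on something with over 40 N, if the wrist force passes 120 N, or if a joint passes its speed limit or range.

## Working session

There is one attempt and no reset: what is moved stays moved. The work goes in short steps, Python scripts to look and compute and a tool call to move; the robot and the scene stay as the last step left them, time stands still between calls to the robot, and variables do not carry over. Pictures are saved under pics/ and viewed, at most 10 in all, crops included, and the job is handed in when it is done.

Besides the shell and the picture viewer there is one more tool, called after ">>>" as a command line: name --pt "numbers of a row" for each row, then --argument value for the rest. servo_tool: Moves the arm, as the interface text tells. Scaled input: -1 to 1 covers 0.1 m each way for a shift and pi/2 rad each way for a turn. Its arguments: {"type":"object","properties":{"plan":{"type":"array","items":{"type":"array","items":{"type":"number"}}}},"required":["plan"]}

```bash
mkdir -p pics
cat > h.py <<'E'
import numpy as np, cv2
from bench import robot
from scipy.spatial.transform import Rotation as R
def snap(c,name=None):
    im=robot.snapshot(c)
    if name: cv2.imwrite('pics/'+name+'.png',im[:,:,::-1])
    return im
def P(c,obs=None):
    p=robot.camera_params(c); K=np.array(p['camera_matrix'])
    if 'rvec' in p:
        Rm=cv2.Rodrigues(np.array(p['rvec'],float))[0]; t=np.array(p['tvec'],float).reshape(3)
    else:
        o=obs or robot.get_obs(); T=np.eye(4); T[:3,:3]=R.from_euler('xyz',o['ee_rot']).as_matrix(); T[:3,3]=o['tool_pos']
        W=np.linalg.inv(T@np.array(p['tool_from_camera'])); Rm=W[:3,:3]; t=W[:3,3]
    return K,Rm,t
def proj(c,X,cam=None):
    K,Rm,t=cam or P(c); q=K@(Rm@np.array(X)+t); return q[:2]/q[2]
def ray(cam,px):
    K,Rm,t=cam; d=Rm.T@np.linalg.inv(K)@np.array([px[0],px[1],1.]); return -Rm.T@t, d/np.linalg.norm(d)
def atz(cam,px,z):
    o,d=ray(cam,px); return o+d*(z-o[2])/d[2]
def tri(obs):
    A=np.zeros((3,3));b=np.zeros(3)
    for cam,px in obs:
        o,d=ray(cam,px); M=np.eye(3)-np.outer(d,d); A+=M;b+=M@o
    x=np.linalg.solve(A,b); return x,[np.linalg.norm((np.eye(3)-np.outer(d,d))@(x-o)) for o,d in [ray(c,p) for c,p in obs]]
E
cat > a.py <<'E'
from h import *
print({k:np.round(v,3).tolist() for k,v in robot.get_obs().items()})
for c in ['top','scene']:
    snap(c,c+'0')
    for th in ['stop','tube','push_head','pusher_grip','catch_tip','thumb_wedge','wedge_tab','jig','rods','pick','frit']:
        print(c,th,[(np.round(d['extent']).tolist(),round(d['conf'],2)) for d in robot.find_in(th,c)[:2]])
E
python3 a.py
```

```text
{'time': 0.0, 'joint_positions': [-1.237, 0.088, 1.372, -0.0, 1.684, -0.103], 'qvel': [0.0, 0.0, 0.001, 0.0, 0.001, 0.0], 'joint_torque': [0.0, -34.018, -30.243, 0.072, 0.033, -0.0], 'tool_pos': [0.232, -0.498, 0.221], 'ee_rot': [-3.139, -0.0, 0.437], 'wrist_force': [-0.116, 0.984, 0.94], 'wrist_torque': [0.028, 0.006, -0.0], 'finger_force': 0.0, 'width': 0.094}
top stop [([399.0, 261.0, 30.0, 39.0], 0.85), ([233.0, 187.0, 138.0, 78.0], 0.28)]
top tube [([350.0, 240.0, 76.0, 47.0], 0.87), ([232.0, 186.0, 139.0, 76.0], 0.31)]
top push_head [([296.0, 216.0, 14.0, 23.0], 0.66), ([262.0, 219.0, 17.0, 14.0], 0.36)]
top pusher_grip [([233.0, 187.0, 142.0, 79.0], 0.62)]
top catch_tip []
top thumb_wedge [([257.0, 183.0, 36.0, 42.0], 0.89), ([294.0, 216.0, 12.0, 20.0], 0.19)]
top wedge_tab [([257.0, 181.0, 39.0, 34.0], 0.88), ([288.0, 278.0, 87.0, 27.0], 0.54)]
top jig [([297.0, 223.0, 265.0, 155.0], 0.72)]
top rods [([359.0, 194.0, 82.0, 52.0], 0.9), ([233.0, 188.0, 142.0, 80.0], 0.19)]
top pick [([291.0, 280.0, 85.0, 27.0], 0.76)]
top frit [([285.0, 141.0, 29.0, 37.0], 0.86)]
scene stop [([304.0, 148.0, 39.0, 44.0], 0.71)]
scene tube [([326.0, 187.0, 50.0, 76.0], 0.9), ([394.0, 309.0, 111.0, 168.0], 0.36)]
scene push_head [([351.0, 231.0, 20.0, 13.0], 0.8)]
scene pusher_grip [([392.0, 308.0, 109.0, 167.0], 0.73)]
scene catch_tip [([378.0, 252.0, 11.0, 29.0], 0.48)]
scene thumb_wedge [([392.0, 310.0, 112.0, 170.0], 0.69), ([360.0, 284.0, 26.0, 54.0], 0.63)]
scene wedge_tab [([360.0, 282.0, 25.0, 50.0], 0.81)]
scene jig [([364.0, 270.0, 192.0, 258.0], 0.88)]
scene rods [([271.0, 228.0, 34.0, 84.0], 0.75)]
scene pick [([397.0, 216.0, 61.0, 72.0], 0.91), ([352.0, 231.0, 23.0, 17.0], 0.34)]
scene frit [([280.0, 309.0, 48.0, 67.0], 0.64), ([351.0, 231.0, 20.0, 15.0], 0.44)]
```

Run:
```python
import cv2
a=cv2.imread('pics/top0.png')[90:320,140:440];b=cv2.imread('pics/scene0.png')[110:410,220:470]
cv2.imwrite('pics/t1.png',cv2.resize(a,(780,598),interpolation=2));cv2.imwrite('pics/s1.png',cv2.resize(b,(500,600),interpolation=2))
```

```text
(no output)
```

View pics/t1.png

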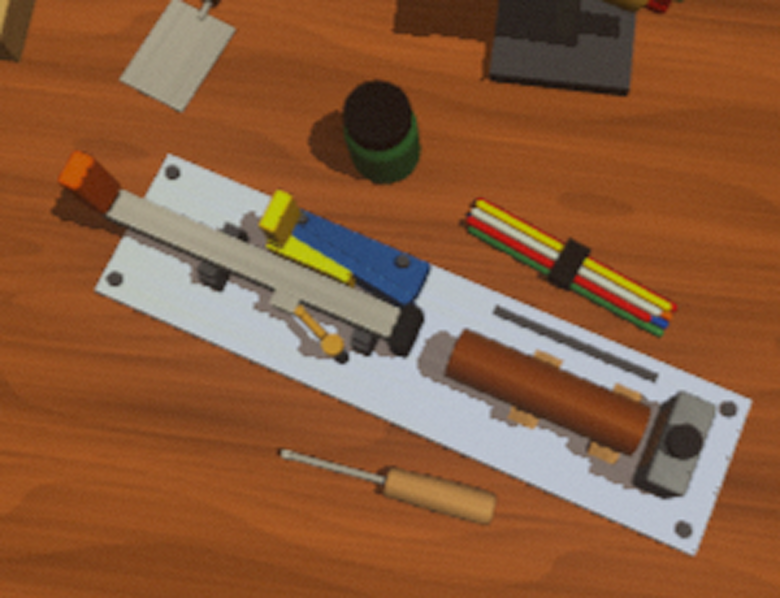

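View pics/s1.png

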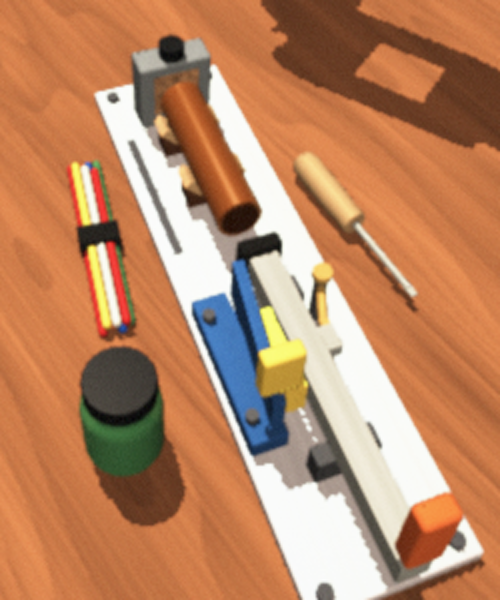

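The top view shows the handle's top face at crop (80,168), the tab's top at about (279,203), and the plate corners at (168,153), (97,291), (695,553) and (751,400). The scene view shows the handle top at (438,514) and the tab top at (283,352).

```bash
cat > b.py <<'E'
from h import *
T=lambda x,y:(140+x/2.6,90+y/2.6); S=lambda x,y:(220+x/2,110+y/2)
ct,cs=P('top'),P('scene')
co=[atz(ct,T(*p),.012) for p in [(168,153),(97,291),(695,553),(751,400)]]
for c in co: print(np.round(c,4))
print(np.linalg.norm(co[0]-co[1]),np.linalg.norm(co[1]-co[2]),np.linalg.norm(co[2]-co[3]),np.linalg.norm(co[0]-co[3]))
xa=(co[0]+co[1]-co[2]-co[3])/2; yaw=np.arctan2(xa[1],xa[0]); ctr=np.mean(co,0)
u=np.array([np.cos(yaw),np.sin(yaw),0]); org=ctr-0.015*u; org[2]=0
print('yaw',yaw,'org',org)
J=lambda p:(lambda d:np.round([d@u,-d[0]*u[1]+d[1]*u[0],d[2]],4))(np.array(p)-org)
for n,a,b in [('handle top',T(80,168),S(438,514)),('tab top',T(279,203),S(283,352)),('stopknob',T(685,440),S(172,46)),('head top front',T(415,312),S(258,240))]:
    x,e=tri([(ct,a),(cs,b)]); print(n,np.round(x,4),np.round(e,4),J(x))
print('scene->tube end etc. check: corner', [np.round(proj('scene',c)) for c in co])
# predicted handle top: head face x=15 -> rear of bar
E
python3 b.py
```

```text
[0.6845 0.1992 0.012 ]
[0.5604 0.2331 0.012 ]
[ 0.4148 -0.2602  0.012 ]
[ 0.5358 -0.2962  0.012 ]
0.12862395317982256 0.5142958477740606 0.12620691619171978 0.5173107212969065
yaw 1.281540734587628 org [ 0.54458945 -0.04541354  0.        ]
handle top [0.6285 0.2241 0.1127] [0.0022 0.0022] [ 0.2822 -0.0035  0.1127]
tab top [0.6237 0.0807 0.096 ] [0.0033 0.0033] [ 0.1434 -0.0398  0.096 ]
stopknob [ 0.4894 -0.231   0.0872] [0.0009 0.0009] [-1.936e-01 -1.000e-04  8.720e-02]
head top front [ 0.5595 -0.0251  0.0631] [0.0058 0.0058] [ 0.0238 -0.0084  0.0631]
scene->tube end etc. check: corner [array([377., 407.]), array([461., 372.]), array([327., 140.]), array([268., 154.])]
```

```bash
cat >> h.py <<'E'
def go(pos,yaw):
    "normalised shift/turn from the measured pose to a tool-down target (world)"
    o=robot.get_obs(); Rt=R.from_euler('xyz',o['ee_rot']); Rg=R.from_euler('xyz',[np.pi,0,yaw])
    s=Rt.inv().apply(np.array(pos)-o['tool_pos'])/.1; w=(Rt.inv()*Rg).as_rotvec()/(np.pi/2)
    print('t',round(o['time'],2),'pos',np.round(o['tool_pos'],4),'rot',np.round(o['ee_rot'],3),'shift',np.round(s,3),'turn',np.round(w,3),'F',np.round(o['wrist_force'],1),'w',round(o['width'],4))
E
python3 - <<'E'
from h import *
print(np.round(robot.camera_params('wrist')['tool_from_camera'],3)); print(robot.camera_params('wrist')['camera_matrix'])
go([.60,.16,.26],2.85)
# Sum over world path: rotation call at yaw .437, then after -1.5rad
o=robot.get_obs()
d=np.array([.6,.16,.26])-o['tool_pos']
for y in [.437,1.937,2.85]:
    print(y, np.round(R.from_euler('xyz',[np.pi,0,y]).inv().apply(d)/.1,2))
E
```

```text
[[-0.001 -0.961 -0.277  0.081]
 [ 1.    -0.001 -0.001  0.001]
 [ 0.001 -0.277  0.961 -0.163]
 [ 0.     0.     0.     1.   ]]
[[344.53913737   0.         319.2074746 ]
 [  0.         344.53913737 199.58863106]
 [  0.           0.           1.        ]]
t 1.2 pos [ 0.2327 -0.4984  0.2225] rot [ 3.141 -0.     0.437] shift [ 6.114 -4.412 -0.375] turn [ 0.     0.    -1.536] F [-0.2  0.1  0.9] w 0.094
0.437 [ 6.11 -4.41 -0.37]
1.937 [ 4.83  5.79 -0.37]
2.85 [-1.63  7.36 -0.37]
```

>>> servo_tool --pt "1 -0.72 -0.36 0 0 -0.7 94" --pt "1 -0.72 -0.36 0 0 -0.7 94" --pt "1 -0.72 -0.36 0 0 -0.7 94" --pt "1 -0.72 -0.36 0 0 -0.7 94" --pt "1 -0.72 -0.36 0 0 -0.7 94" --pt "1 -0.72 -0.36 0 0 -0.7 94" --pt "1 -0.72 -0.36 0 0 -0.7 94" --pt "1 -0.72 -0.36 0 0 -0.7 94" --pt "1 -0.72 -0.36 0 0 -0.7 94" --pt "1 -0.72 -0.36 0 0 -0.7 94"

```text
time: 2.03
tool_pos: [0.2928, -0.3908, 0.2586]
ee_rot: [3.141, 0.0, 1.538]
wrist_force: [0.6, 0.4, -0.4]
width: 0.0938
finger_force: 0.0
```

```bash
python3 -c "
from h import *
go([.60,.16,.26],2.85)"
```

```text
t 2.03 pos [ 0.2928 -0.3908  0.2586] rot [3.141 0.    1.538] shift [ 5.605  2.889 -0.015] turn [-0.     0.    -0.835] F [ 0.6  0.4 -0.4] w 0.0938
```

>>> servo_tool --pt "1 0.52 0 0 0 0 94" --pt "1 0.52 0 0 0 0 94" --pt "1 0.52 0 0 0 0 94"

```text
time: 2.28
tool_pos: [0.3489, -0.2908, 0.2586]
ee_rot: [3.141, -0.001, 1.533]
wrist_force: [-0.2, 0.7, 0.1]
width: 0.0943
finger_force: 0.0
```

>>> servo_tool --pt "1 0.52 0 0 0 -0.835 94" --pt "1 0.52 0 0 0 -0.835 94" --pt "1 0.52 0 0 0 -0.835 94" --pt "1 0.52 0 0 0 -0.835 94" --pt "1 0.52 0 0 0 -0.835 94" --pt "1 0.52 0 0 0 -0.835 94" --pt "1 0.52 0 0 0 -0.835 94" --pt "1 0.52 0 0 0 -0.835 94" --pt "1 0.52 0 0 0 -0.835 94" --pt "1 0.52 0 0 0 -0.835 94" --pt "1 0.52 0 0 0 -0.835 94" --pt "1 0.52 0 0 0 -0.835 94"

```text
time: 3.28
tool_pos: [0.4036, -0.1946, 0.2585]
ee_rot: [-3.141, 0.0, 2.846]
wrist_force: [0.2, -0.1, 0.3]
width: 0.0938
finger_force: 0.0
```

```bash
python3 -c "
from h import *
go([.60,.16,.26],2.85)"
```

```text
t 3.28 pos [ 0.4036 -0.1946  0.2585] rot [-3.141  0.     2.846] shift [-0.847  3.964 -0.015] turn [-0.     0.    -0.002] F [ 0.2 -0.1  0.3] w 0.0938
```

>>> servo_tool --pt "-0.2 1 0 0 0 0 94" --pt "-0.2 1 0 0 0 0 94" --pt "-0.2 1 0 0 0 0 94"

```text
time: 3.53
tool_pos: [0.4528, -0.102, 0.2586]
ee_rot: [3.14, 0.001, 2.845]
wrist_force: [0.0, 0.1, 0.6]
width: 0.0938
finger_force: 0.0
```

>>> servo_tool --pt "-0.2 1 0 0 0 0 94" --pt "-0.2 1 0 0 0 0 94" --pt "-0.2 1 0 0 0 0 94"

```text
time: 3.78
tool_pos: [0.5011, -0.011, 0.2583]
ee_rot: [3.14, 0.0, 2.847]
wrist_force: [-0.3, -0.8, -0.1]
width: 0.094
finger_force: 0.0
```

>>> servo_tool --pt "-0.2 0.8 0 0 0 0 94" --pt "-0.2 0.8 0 0 0 0 94" --pt "-0.2 0.8 0 0 0 0 94" --pt "-0.2 0.8 0 0 0 0 94"

```text
time: 4.12
tool_pos: [0.5424, 0.0576, 0.2576]
ee_rot: [-3.141, -0.002, 2.848]
wrist_force: [0.6, -0.1, 0.1]
width: 0.094
finger_force: 0.0
```

```bash
cat > c.py <<'E'
from h import *
import sys,pickle
n=sys.argv[1]
o=robot.get_obs(); snap('wrist',n); cam=P('wrist',o)
pickle.dump(cam,open(n+'.pkl','wb'))
print(np.round(o['tool_pos'],4),np.round(o['ee_rot'],3),o['time'])
for th in ['pusher_grip','wedge_tab','push_head','catch_tip','tube']:
    print(th,[(np.round(d['extent'],1).tolist(),round(d['conf'],2)) for d in robot.find_in(th,'wrist')[:2]])
E
python3 c.py w1
```

```text
[0.5424 0.0576 0.2576] [-3.141e+00 -2.000e-03  2.848e+00] 4.1167
pusher_grip [([383.8, 215.8, 285.7, 63.6], 0.77)]
wedge_tab [([336.9, 245.2, 67.1, 48.3], 0.57)]
push_head [([253.1, 208.9, 21.5, 37.5], 0.66)]
catch_tip [([302.1, 184.6, 44.9, 26.9], 0.94), ([383.9, 216.0, 277.4, 59.4], 0.64)]
tube [([147.2, 204.6, 149.3, 37.9], 0.56)]
```

View pics/w1.png

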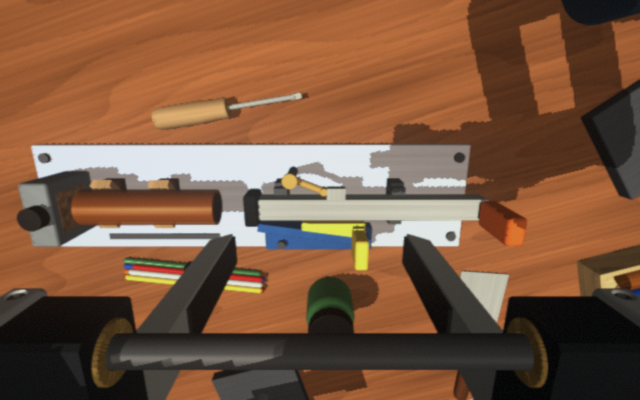

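The wrist view shows the whole jig, with the handle's top face near (515,235) and the yellow tab at (361,250). I'll move closer for a second view.

>>> servo_tool --pt "0 1 0 0 0 0 94" --pt "0 1 0 0 0 0 94" --pt "0 1 0 0 0 0 94" --pt "0 1 0 0 0 0 94"

```text
time: 4.75
tool_pos: [0.5713, 0.1541, 0.2581]
ee_rot: [3.141, -0.001, 2.85]
wrist_force: [0.2, -0.9, 0.5]
width: 0.094
finger_force: 0.0
```

>>> servo_tool --pt "-0.2 0.8 0 0 0 0 94" --pt "-0.2 0.8 0 0 0 0 94" --pt "-0.2 0.8 0 0 0 0 94" --pt "-0.2 0.8 0 0 0 0 94"

```text
time: 5.08
tool_pos: [0.6136, 0.2222, 0.2566]
ee_rot: [-3.139, -0.002, 2.848]
wrist_force: [0.4, -0.3, 0.1]
width: 0.0943
finger_force: 0.0
```

```bash
python3 c.py w2
python3 - <<'E'
import cv2
a=cv2.imread('pics/w1.png')[180:280,320:540];b=cv2.imread('pics/w2.png')[160:300,180:400]
a=cv2.resize(a,(660,300),interpolation=2);b=cv2.resize(b,None,fx=3,fy=3,interpolation=2)[:300+0]
c=cv2.vconcat([a,b[:, :660]]);cv2.imwrite('pics/w12.png',c)
E
```

```text
[0.6136 0.2222 0.2566] [-3.139e+00 -2.000e-03  2.848e+00] 5.0833
pusher_grip [([201.9, 196.8, 261.0, 58.8], 0.7)]
wedge_tab [([174.5, 228.4, 74.6, 49.3], 0.89)]
push_head [([88.3, 190.4, 31.8, 38.5], 0.7), ([173.1, 284.9, 28.1, 33.6], 0.65)]
catch_tip [([131.4, 165.4, 51.8, 23.3], 0.8)]
tube [([34.0, 188.7, 67.9, 35.5], 0.88)]
```

View pics/w12.png

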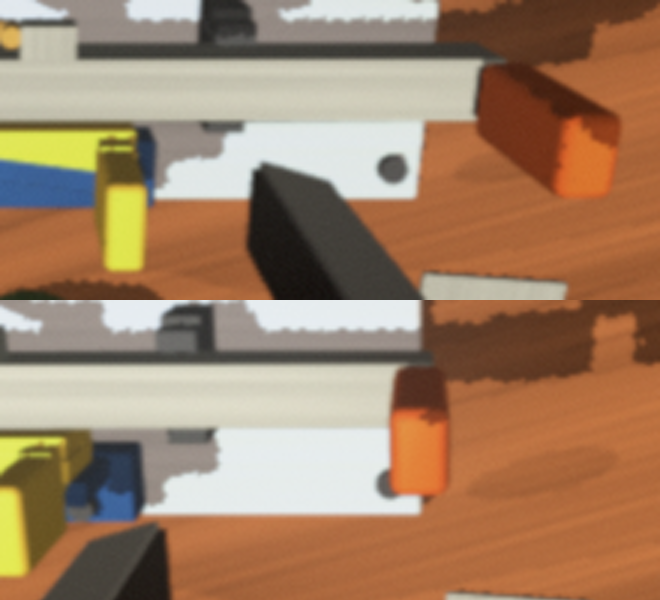

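In the upper crop (view 1) the handle's top face centre is at (587,157) and the tab's top face is x 107–146, y 184–270. In the lower crop (view 2) the handle's top is at (419,151) and the tab's right top corners are at (25,187) and (22,275).

```bash
cat > d.py <<'E'
exec(open('b.py').read().split("for n,a,b")[0])
import pickle
c1,c2=[pickle.load(open(f'w{i}.pkl','rb')) for i in (1,2)]
A=lambda x,y:(320+x/3,180+y/3); B=lambda x,y:(180+x/3,160+y/3)
for n,o in [('handle top',[(c1,A(587,157)),(c2,B(419,151))]),('handle3',[(c1,A(587,157)),(c2,B(419,151)),(ct,T(80,168))]),
 ('handle ts',[(c2,B(419,151)),(cs,S(438,514))]),
 ('tab back +y',[(c1,A(146,184)),(c2,B(25,187))]),('tab back -y',[(c1,A(142,270)),(c2,B(22,275))])]:
    x,e=tri(o); print(n,np.round(x,4),np.round(e,4),J(x))
print('bar sides at z=.062', [J(atz(c2,B(*p),.062)) for p in [(50,62),(390,65),(50,129),(390,129)]])
for c,p in [(c1,(470,146)),(c1,(32,147)),(c1,(460,246)),(c2,B(420,215))]: print('plate',J(atz(c,p,.012)))
for c,p in [(c1,A(587,157)),(c2,B(419,151)),(ct,T(80,168)),(cs,S(438,514))]: print('htop at .13',J(atz(c,p,.13)))
for c,p in [(c1,A(144,227)),(c2,B(23,231)),(ct,T(279,203)),(cs,S(283,352))]: print('tabtop at .106',J(atz(c,p,.106)))
E
python3 d.py
```

```text
[0.6845 0.1992 0.012 ]
[0.5604 0.2331 0.012 ]
[ 0.4148 -0.2602  0.012 ]
[ 0.5358 -0.2962  0.012 ]
0.12862395317982256 0.5142958477740606 0.12620691619171978 0.5173107212969065
yaw 1.281540734587628 org [ 0.54458945 -0.04541354  0.        ]
handle top [0.6267 0.2178 0.1276] [0.0004 0.0004] [ 0.2757 -0.0036  0.1276]
handle3 [0.6267 0.2174 0.1258] [0.0015 0.0004 0.0017] [ 0.2754 -0.0038  0.1258]
handle ts [0.629  0.2217 0.1169] [0.0047 0.0047] [ 0.2801 -0.0047  0.1169]
tab back +y [0.6091 0.0885 0.1006] [0.0001 0.0001] [ 0.1467 -0.0236  0.1006]
tab back -y [0.6355 0.0792 0.1078] [0. 0.] [ 0.1453 -0.0515  0.1078]
bar sides at z=.062 [array([0.145 , 0.0096, 0.062 ]), array([0.2654, 0.0079, 0.062 ]), array([ 0.1425, -0.0152,  0.062 ]), array([ 0.2651, -0.0157,  0.062 ])]
plate [0.2755 0.0596 0.012 ]
plate [-0.2418  0.0607  0.012 ]
plate [ 0.2774 -0.0681  0.012 ]
plate [ 0.2757 -0.0683  0.012 ]
htop at .13 [ 0.2743 -0.0031  0.13  ]
htop at .13 [ 0.2757 -0.0024  0.13  ]
htop at .13 [ 0.2712 -0.0022  0.13  ]
htop at .13 [ 0.2882 -0.0086  0.13  ]
tabtop at .106 [ 0.1458 -0.0368  0.106 ]
tabtop at .106 [ 0.1466 -0.0368  0.106 ]
tabtop at .106 [ 0.1384 -0.0403  0.106 ]
tabtop at .106 [ 0.1505 -0.0404  0.106 ]
```

>>> servo_tool --pt "-0.14 -0.01 0.3 0 0 0 60" --pt "-0.14 -0.01 0.6 0 0 0 60" --pt "-0.14 -0.01 0.9 0 0 0 60" --pt "-0.14 -0.01 0.9 0 0 0 60" --pt "-0.14 -0.01 0.9 0 0 0 60"

```text
time: 5.8
tool_pos: [0.6251, 0.2166, 0.1669]
ee_rot: [-3.139, -0.004, 2.847]
wrist_force: [-0.1, 0.3, 0.4]
width: 0.0641
finger_force: 0.0
```

```bash
python3 -c "
from h import *
go([.6265,.2175,.106],2.85)"
```

```text
t 5.8 pos [0.6251 0.2166 0.1669] rot [-3.139 -0.004  2.847] shift [-0.013  0.014  0.609] turn [-0.002 -0.002 -0.002] F [-0.1  0.3  0.4] w 0.0641
```

>>> servo_tool --pt "-0.01 0.01 0.2 0 0 0 50" --pt "-0.01 0.01 0.4 0 0 0 45" --pt "-0.01 0.01 0.6 0 0 0 40" --pt "-0.01 0.01 0.6 0 0 0 40" --pt "-0.01 0.01 0.6 0 0 0 40"

```text
time: 6.22
tool_pos: [0.6283, 0.2183, 0.1104]
ee_rot: [3.141, 0.002, 2.848]
wrist_force: [-0.2, 0.6, 0.9]
width: 0.0405
finger_force: 0.0
```

>>> servo_tool --pt "0 0 0 0 0 0 30" --pt "0 0 0 0 0 0 26" --pt "0 0 0 0 0 0 22" --pt "0 0 0 0 0 0 20" --pt "0 0 0 0 0 0 18" --pt "0 0 0 0 0 0 10" --pt "0 0 0 0 0 0 10" --pt "0 0 0 0 0 0 10"

```text
time: 6.88
tool_pos: [0.628, 0.2177, 0.1094]
ee_rot: [-3.141, 0.001, 2.848]
wrist_force: [-0.6, -3.5, 4.8]
width: 0.0179
finger_force: 30.0
```

>>> servo_tool --pt "0 0.02 0 0 0 0 10" --pt "0 0.04 0 0 0 0 10" --pt "0 0.06 0 0 0 0 10" --pt "0 0.08 0 0 0 0 10" --pt "0 0.08 0 0 0 0 10" --pt "0 0.08 0 0 0 0 10" --pt "0 0.08 0 0 0 0 10" --pt "0 0.08 0 0 0 0 10"

```text
time: 7.55
tool_pos: [0.6296, 0.223, 0.1094]
ee_rot: [-3.137, 0.0, 2.846]
wrist_force: [-4.4, -9.5, 6.6]
width: 0.0176
finger_force: 30.0
```

```bash
python3 c.py w3 | grep -v tube; python3 -c "
from h import *
go([.628,.2177,.109],2.85); print(robot.get_obs()['finger_force']);snap('scene','s2')
im=cv2.imread('pics/s2.png')[200:290,320:440]; cv2.imwrite('pics/s2c.png',cv2.resize(im,None,fx=5,fy=5,interpolation=2))"
```

```text
[0.6296 0.223  0.1094] [-3.137  0.     2.846] 7.55
pusher_grip [([168.2, 244.8, 336.4, 116.1], 0.75)]
wedge_tab [([77.9, 288.6, 130.5, 89.3], 0.91)]
push_head [([78.0, 288.6, 131.1, 88.6], 0.39)]
catch_tip [([27.4, 163.7, 54.9, 25.8], 0.78)]
t 7.85 pos [0.6296 0.223  0.1094] rot [-3.137  0.     2.846] shift [-0.    -0.056  0.004] turn [-0.003 -0.    -0.002] F [-4.9 -9.4  6.6] w 0.018
30.030928552150726
```

View pics/w3.png

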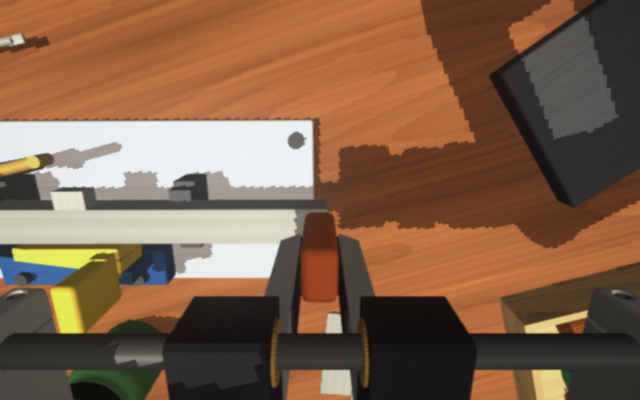

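The catch tip (50,160) has swung away from the lug (70,195), and the wrist carries about 10 N of spring load. Now I'll bring the bar forward under control.

>>> servo_tool --pt "0 -0.03 0 0 0 0 10" --pt "0 -0.06 0 0 0 0 10" --pt "0 -0.09 0 0 0 0 10" --pt "0 -0.12 0 0 0 0 10" --pt "0 -0.15 0 0 0 0 10" --pt "0 -0.18 0 0 0 0 10" --pt "0 -0.21 0 0 0 0 10" --pt "0 -0.24 0 0 0 0 10" --pt "0 -0.27 0 0 0 0 10" --pt "0 -0.3 0 0 0 0 10" --pt "0 -0.3 0 0 0 0 10" --pt "0 -0.3 0 0 0 0 10"

```text
time: 8.9
tool_pos: [0.6211, 0.1946, 0.1093]
ee_rot: [-3.138, 0.001, 2.846]
wrist_force: [-3.6, -8.7, 6.0]
width: 0.0174
finger_force: 30.0
```

Run:
```python
from h import *
o=robot.get_obs();print(np.array(o['wrist_force'])@[.285,.958,0])
snap('scene','s3'); snap('top','t3')
a=cv2.imread('pics/s3.png')[110:290,270:430];b=cv2.imread('pics/t3.png')[180:300,250:430]
a=cv2.resize(a,(480,540),interpolation=2)
b=cv2.resize(b,(320,213),interpolation=2);b=cv2.copyMakeBorder(b,0,327,0,0,0);cv2.imwrite('pics/st3.png',cv2.hconcat([a,b]))
```

```text
-9.360168738532652
```

View pics/st3.png

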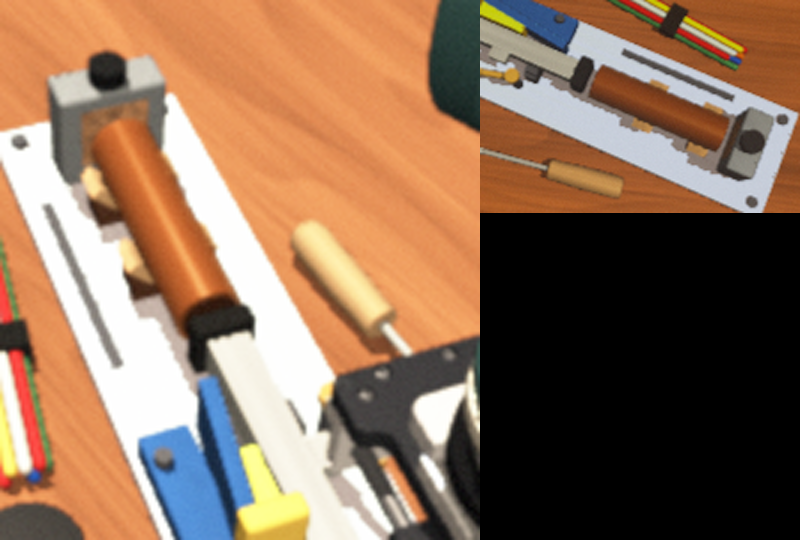

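The head is almost at the tube and the tube is still a few mm from the stop. I'll continue slowly and feel for contact.

>>> servo_tool --pt "0 -0.02 0 0 0 0 10" --pt "0 -0.04 0 0 0 0 10" --pt "0 -0.06 0 0 0 0 10" --pt "0 -0.06 0 0 0 0 10"

```text
time: 9.33
tool_pos: [0.6195, 0.1892, 0.1094]
ee_rot: [-3.138, 0.001, 2.847]
wrist_force: [-4.1, -7.9, 6.4]
width: 0.0178
finger_force: 30.0
```

>>> servo_tool --pt "0 -0.02 0 0 0 0 10" --pt "0 -0.03 0 0 0 0 10" --pt "0 -0.03 0 0 0 0 10"

```text
time: 9.58
tool_pos: [0.6186, 0.1865, 0.1094]
ee_rot: [-3.139, 0.001, 2.847]
wrist_force: [-3.4, -7.7, 6.1]
width: 0.0179
finger_force: 30.0
```

>>> servo_tool --pt "0 -0.02 0 0 0 0 10" --pt "0 -0.03 0 0 0 0 10" --pt "0 -0.03 0 0 0 0 10"

```text
time: 9.83
tool_pos: [0.6179, 0.1841, 0.1094]
ee_rot: [-3.139, 0.001, 2.847]
wrist_force: [-2.8, -5.7, 6.0]
width: 0.0176
finger_force: 30.0
```

>>> servo_tool --pt "0 -0.01 0 0 0 0 10" --pt "0 -0.02 0 0 0 0 10" --pt "0 -0.02 0 0 0 0 10"

```text
time: 10.08
tool_pos: [0.6174, 0.1823, 0.1094]
ee_rot: [-3.139, 0.001, 2.847]
wrist_force: [-2.7, -6.4, 5.0]
width: 0.0179
finger_force: 30.0
```

>>> servo_tool --pt "0 -0.01 0 0 0 0 10" --pt "0 -0.02 0 0 0 0 10" --pt "0 -0.02 0 0 0 0 10"

```text
time: 10.33
tool_pos: [0.6168, 0.1804, 0.1094]
ee_rot: [-3.14, 0.001, 2.847]
wrist_force: [-2.9, -5.0, 4.9]
width: 0.0178
finger_force: 30.0
```

Still moving freely, so I'll keep going in 2 mm steps.

>>> servo_tool --pt "0 -0.01 0 0 0 0 10" --pt "0 -0.02 0 0 0 0 10" --pt "0 -0.02 0 0 0 0 10"

```text
time: 10.58
tool_pos: [0.6163, 0.1786, 0.1094]
ee_rot: [-3.14, 0.001, 2.847]
wrist_force: [-3.2, -6.1, 5.3]
width: 0.0179
finger_force: 30.0
```

>>> servo_tool --pt "0 -0.01 0 0 0 0 10" --pt "0 -0.02 0 0 0 0 10" --pt "0 -0.02 0 0 0 0 10"

```text
time: 10.83
tool_pos: [0.6157, 0.1767, 0.1094]
ee_rot: [-3.14, 0.001, 2.847]
wrist_force: [-2.1, -5.6, 5.4]
width: 0.0178
finger_force: 30.0
```

>>> servo_tool --pt "0 -0.01 0 0 0 0 10" --pt "0 -0.02 0 0 0 0 10" --pt "0 -0.02 0 0 0 0 10"

```text
time: 11.08
tool_pos: [0.6153, 0.1754, 0.1094]
ee_rot: [-3.141, 0.001, 2.847]
wrist_force: [-1.7, -3.7, 4.6]
width: 0.0178
finger_force: 30.0
```

>>> servo_tool --pt "0 -0.01 0 0 0 0 10" --pt "0 -0.02 0 0 0 0 10" --pt "0 -0.02 0 0 0 0 10"

```text
time: 11.33
tool_pos: [0.6153, 0.1754, 0.1094]
ee_rot: [3.139, 0.002, 2.849]
wrist_force: [1.2, 2.8, 6.3]
width: 0.0175
finger_force: 30.0
```

Run:
```python
from h import *
o=robot.get_obs();print(np.array(o['wrist_force'])@[.285,.958,0])
snap('scene','s4'); snap('top','t4')
a=cv2.imread('pics/s4.png')[110:290,270:430];b=cv2.imread('pics/t4.png')[180:300,250:430]
a=cv2.resize(a,(480,540),interpolation=2)
b=cv2.resize(b,(320,213),interpolation=2);b=cv2.copyMakeBorder(b,0,327,0,0,0);cv2.imwrite('pics/st4.png',cv2.hconcat([a,b]))
```

```text
3.012326099767973
```

Motion stopped and the wrist force changed sign, so the tube is nipped against the stop. I'll release the handle.

>>> servo_tool --pt "0 0.01 0 0 0 0 10" --pt "0 0.01 0 0 0 0 10" --pt "0 0.01 0 0 0 0 24" --pt "0 0.01 0 0 0 0 40" --pt "0 0.01 0 0 0 0 50" --pt "0 0.01 0 0 0 0 50"

```text
time: 11.93
tool_pos: [0.6141, 0.1753, 0.1072]
ee_rot: [-3.141, -0.002, 2.848]
wrist_force: [0.2, 0.4, -0.2]
width: 0.0406
finger_force: 0.0
```

>>> servo_tool --pt "0 0 -0.3 0 0 0 50" --pt "0 0 -0.6 0 0 0 50" --pt "0 0 -0.8 0 0 0 50" --pt "0 0 -0.8 0 0 0 50" --pt "0 0 -0.8 0 0 0 50"

```text
time: 12.35
tool_pos: [0.6153, 0.1754, 0.1896]
ee_rot: [3.14, 0.002, 2.848]
wrist_force: [-0.0, 0.5, -0.0]
width: 0.0499
finger_force: 0.0
```

```bash
python3 c.py w4
python3 - <<'E'
from h import *
exec(open('b.py').read().split("for n,a,b")[0])
print('tcp in jig',J(robot.get_obs()['tool_pos']))
E
```

```text
[0.6153 0.1754 0.1896] [3.140e+00 2.000e-03 2.848e+00] 12.35
pusher_grip [([175.0, 200.8, 325.7, 77.9], 0.9)]
wedge_tab [([189.6, 239.2, 92.7, 61.3], 0.86)]
push_head [([35.6, 190.8, 45.7, 47.9], 0.96)]
catch_tip [([143.1, 153.6, 71.8, 33.7], 0.77)]
tube [([17.3, 189.8, 34.6, 46.9], 0.61)]
[0.6845 0.1992 0.012 ]
[0.5604 0.2331 0.012 ]
[ 0.4148 -0.2602  0.012 ]
[ 0.5358 -0.2962  0.012 ]
0.12862395317982256 0.5142958477740606 0.12620691619171978 0.5173107212969065
yaw 1.281540734587628 org [ 0.54458945 -0.04541354  0.        ]
tcp in jig [ 0.2311 -0.0035  0.1863]
```

View pics/w4.png

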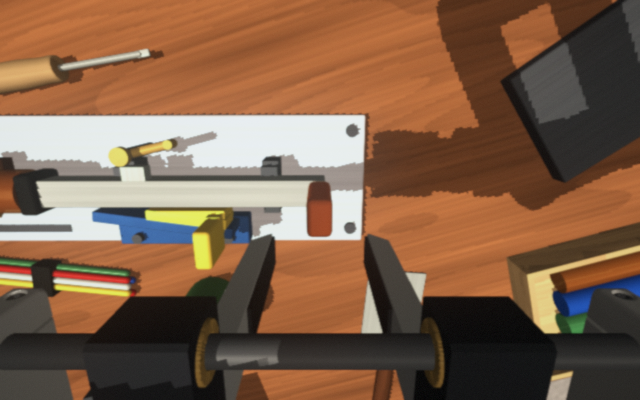

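The handle is released. The catch tip at (120,155) is clear, the head sits on the tube, and the tab is at (207,240). Next I close the fingers and go behind the tab.

>>> servo_tool --pt "-0.34 -0.61 0 0 0 0 0" --pt "-0.34 -0.61 0 0 0 0 0" --pt "-0.34 -0.61 0 0 0 0 0" --pt "-0.34 -0.61 0 0 0 0 0" --pt "-0.34 -0.61 0 0 0 0 0" --pt "-0.34 -0.61 0 0 0 0 0"

```text
time: 13.15
tool_pos: [0.6293, 0.1079, 0.1881]
ee_rot: [3.141, -0.001, 2.849]
wrist_force: [-0.0, 0.3, 0.1]
width: 0.0134
finger_force: 0.0
```

```bash
python3 c.py w5|sed -n 1p
python3 - <<'E'
from h import *
exec(open('b.py').read().split("for n,a,b")[0])
o=robot.get_obs();print('tcp in jig',J(o['tool_pos']),o['width'])
E
```

```text
[0.6293 0.1079 0.1881] [ 3.141e+00 -1.000e-03  2.849e+00] 13.15
[0.6845 0.1992 0.012 ]
[0.5604 0.2331 0.012 ]
[ 0.4148 -0.2602  0.012 ]
[ 0.5358 -0.2962  0.012 ]
0.12862395317982256 0.5142958477740606 0.12620691619171978 0.5173107212969065
yaw 1.281540734587628 org [ 0.54458945 -0.04541354  0.        ]
tcp in jig [ 0.1709 -0.0377  0.1885] 0.0007838292000789282
```

View pics/w5.png

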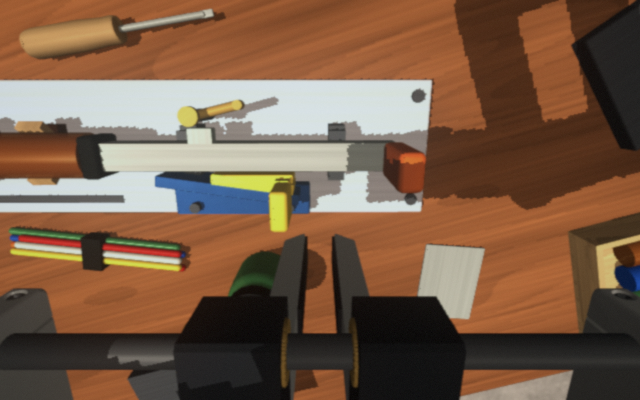

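The tab's top is at (280,210), just ahead of the fingertips. Descending behind it.

>>> servo_tool --pt "0 0 0.3 0 0 0 0" --pt "0 0 0.6 0 0 0 0" --pt "0 0 0.8 0 0 0 0" --pt "0 0 0.95 0 0 0 0" --pt "0 0 0.95 0 0 0 0" --pt "0 0 0.95 0 0 0 0"

```text
time: 13.95
tool_pos: [0.6289, 0.1071, 0.0925]
ee_rot: [-3.141, -0.002, 2.848]
wrist_force: [0.5, 0.6, -0.2]
width: 0.0002
finger_force: 0.0
```

>>> servo_tool --pt "0 -0.04 0 0 0 0 0" --pt "0 -0.08 0 0 0 0 0" --pt "0 -0.1 0 0 0 0 0" --pt "0 -0.1 0 0 0 0 0"

```text
time: 14.28
tool_pos: [0.6273, 0.0968, 0.095]
ee_rot: [3.141, 0.002, 2.847]
wrist_force: [-0.3, 0.1, 0.3]
width: 0.0004
finger_force: 0.0
```

>>> servo_tool --pt "0 -0.02 0 0 0 0 0" --pt "0 -0.04 0 0 0 0 0" --pt "0 -0.06 0 0 0 0 0" --pt "0 -0.06 0 0 0 0 0"

```text
time: 14.62
tool_pos: [0.6252, 0.0918, 0.0941]
ee_rot: [3.141, 0.001, 2.848]
wrist_force: [1.2, 2.1, 0.7]
width: 0.0006
finger_force: 1.2
```

In contact with the drag force. Advancing.

>>> servo_tool --pt "0 -0.02 0 0 0 0 0" --pt "0 -0.04 0 0 0 0 0" --pt "0 -0.06 0 0 0 0 0" --pt "0 -0.07 0 0 0 0 0" --pt "0 -0.07 0 0 0 0 0"

```text
time: 15.03
tool_pos: [0.6227, 0.0846, 0.0932]
ee_rot: [-3.141, -0.0, 2.848]
wrist_force: [-0.1, 1.8, 1.1]
width: 0.0003
finger_force: 1.0
```

>>> servo_tool --pt "0 -0.01 0 0 0 0 0" --pt "0 -0.02 0 0 0 0 0" --pt "0 -0.03 0 0 0 0 0" --pt "0 -0.03 0 0 0 0 0"

```text
time: 15.37
tool_pos: [0.6217, 0.082, 0.0932]
ee_rot: [-3.141, -0.001, 2.848]
wrist_force: [-0.7, 2.4, 1.2]
width: 0.0006
finger_force: 1.2
```

>>> servo_tool --pt "0 -0.01 0 0 0 0 0" --pt "0 -0.02 0 0 0 0 0" --pt "0 -0.03 0 0 0 0 0" --pt "0 -0.03 0 0 0 0 0"

```text
time: 15.7
tool_pos: [0.6209, 0.079, 0.0931]
ee_rot: [-3.141, -0.001, 2.848]
wrist_force: [-0.9, 1.8, -0.4]
width: 0.0005
finger_force: 1.2
```

>>> servo_tool --pt "0 -0.01 0 0 0 0 0" --pt "0 -0.02 0 0 0 0 0" --pt "0 -0.03 0 0 0 0 0" --pt "0 -0.03 0 0 0 0 0"

```text
time: 16.03
tool_pos: [0.6202, 0.0771, 0.0932]
ee_rot: [3.14, -0.001, 2.848]
wrist_force: [-0.5, 5.6, -1.2]
width: 0.0005
finger_force: 2.5
```

Contact with the bar. Continuing in 2 mm steps towards 15–17 N.

>>> servo_tool --pt "0 -0.01 0 0 0 0 0" --pt "0 -0.02 0 0 0 0 0" --pt "0 -0.02 0 0 0 0 0"

```text
time: 16.28
tool_pos: [0.6199, 0.0763, 0.0932]
ee_rot: [3.138, -0.0, 2.849]
wrist_force: [-0.0, 8.0, -0.6]
width: 0.0005
finger_force: 3.6
```

>>> servo_tool --pt "0 -0.01 0 0 0 0 0" --pt "0 -0.02 0 0 0 0 0" --pt "0 -0.02 0 0 0 0 0"

```text
time: 16.53
tool_pos: [0.6197, 0.0753, 0.0933]
ee_rot: [3.136, -0.0, 2.849]
wrist_force: [0.4, 10.0, -1.5]
width: 0.0006
finger_force: 4.8
```

>>> servo_tool --pt "0 -0.01 0 0 0 0 0" --pt "0 -0.02 0 0 0 0 0" --pt "0 -0.02 0 0 0 0 0"

```text
time: 16.78
tool_pos: [0.6194, 0.0745, 0.0933]
ee_rot: [3.134, 0.0, 2.85]
wrist_force: [1.1, 11.6, -1.4]
width: 0.0002
finger_force: 6.0
```

>>> servo_tool --pt "0 -0.01 0 0 0 0 0" --pt "0 -0.02 0 0 0 0 0" --pt "0 -0.02 0 0 0 0 0"

```text
time: 17.03
tool_pos: [0.6191, 0.0736, 0.0934]
ee_rot: [3.132, 0.0, 2.85]
wrist_force: [3.2, 13.6, -1.7]
width: 0.0005
finger_force: 7.1
```

>>> servo_tool --pt "0 -0.01 0 0 0 0 0" --pt "0 -0.02 0 0 0 0 0" --pt "0 -0.02 0 0 0 0 0"

```text
time: 17.28
tool_pos: [0.6189, 0.0727, 0.0934]
ee_rot: [3.13, 0.001, 2.85]
wrist_force: [3.8, 16.4, -3.0]
width: 0.0007
finger_force: 8.3
```

>>> servo_tool --pt "0 -0.01 0 0 0 0 0" --pt "0 -0.01 0 0 0 0 0" --pt "0 -0.01 0 0 0 0 0" --pt "0 -0.01 0 0 0 0 0"

```text
time: 17.62
tool_pos: [0.6187, 0.0723, 0.0934]
ee_rot: [3.129, 0.001, 2.851]
wrist_force: [3.4, 17.0, -3.2]
width: 0.0004
finger_force: 8.8
```

>>> servo_tool --pt "0 0.03 0 0 0 0 0" --pt "0 0.06 0 0 0 0 0" --pt "0 0.1 0 0 0 0 0" --pt "0 0.2 0 0 0 0 0" --pt "0 0.25 0 0 0 0 0" --pt "0 0.25 0 0 0 0 0"

```text
time: 18.12
tool_pos: [0.6249, 0.0902, 0.0936]
ee_rot: [-3.141, 0.001, 2.849]
wrist_force: [-1.3, -0.2, -0.2]
width: 0.0003
finger_force: 0.0
```

>>> servo_tool --pt "0 0 -0.3 0 0 0 0" --pt "0 0 -0.6 0 0 0 0" --pt "0 0 -1 0 0 0 0" --pt "0 0 -1 0 0 0 0" --pt "0 0 -1 0 0 0 0"

```text
time: 18.53
tool_pos: [0.6263, 0.0893, 0.1978]
ee_rot: [3.14, 0.008, 2.847]
wrist_force: [0.2, -0.2, -1.3]
width: 0.0007
finger_force: 0.0
```

```bash
python3 c.py w6
```

```text
[0.6263 0.0893 0.1978] [3.14  0.008 2.847] 18.5333
pusher_grip [([276.7, 152.4, 350.6, 65.7], 0.83)]
wedge_tab [([248.9, 192.8, 87.0, 54.9], 0.76)]
push_head [([123.8, 150.2, 34.7, 43.3], 0.98)]
catch_tip [([235.9, 109.3, 66.5, 29.7], 0.61)]
tube [([58.0, 149.8, 116.1, 46.8], 0.77), ([234.9, 106.4, 63.9, 29.4], 0.67)]
```

View pics/w6.png

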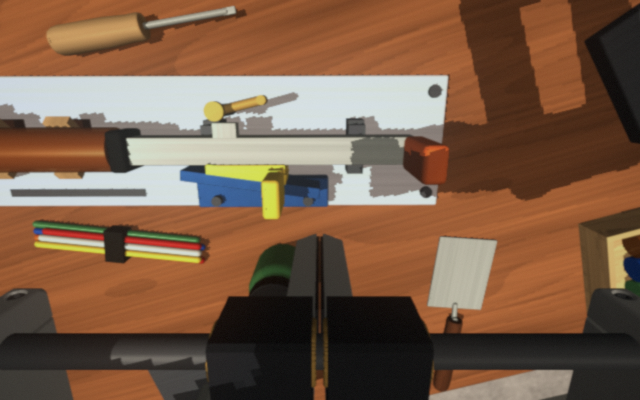

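The wedge (255,180) is seated against the bar, the head (122,150) is on the tube, the catch is clear and the bystanders have not moved. The gripper is clear, so I'm handing in.

```bash
python3 -c "
from bench import robot
print(robot.close_job())"
```

```text
the job is handed in; nothing more can be done
None
```

The job is handed in, with no verdict returned: the tube is nipped against the stop, the catch is clear, the wedge was pushed home at about 17 N, and the gripper was clear of the jig.

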